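# Let the blanks out of the chute into the tray

## Robot

A 6-joint arm with a two-finger parallel gripper is mounted at the origin on the work surface. World frame = base frame: x ahead of the robot, y to its left, z up, the work surface at z = 0. Lengths are in m, angles in rad, forces in N, time in s.
With the tool pointing down it reaches from about 0.375 to 0.9 m from the base axis. Payload 3.1 kg.
Tool frame: the origin (TCP) lies at the very end of the fingers, on their centre line; the grasp point (between the pads) lies 19 mm behind it (manip.grasp_offset is the distance from the TCP to the grasp point, in m); y points along the fingers, z is the direction in which the jaws open and shut, and the axes are right-handed (so a half turn about y gives the same grasp; the last joint's range is limited). The gripper opens to 85 mm and grips with 20 to 120 N. Pads are 22 mm wide; open, the fingers measure 114 mm over their backs; the gripper's body (76 mm by 85 mm) begins 54 mm behind the grasp point. The pads swing forward as they close: fully open they stand 13 mm farther back than shut.
Start: joints at [-1.427, 0.527, 1.433, -0, 1.181, -0.178], TCP at [0.198, -0.593, 0.231] pointing down, gripper open.
Joint ranges: [-3.08, 3.08], [-0.75, 2.2], [0.22, 2.44], [-1.43, 4.57], [0, 2.65], [-2.85, 2.85]. Speed limits (rad/s): [2.79, 2.79, 3.14, 3.14, 3.14, 3.14].

## Interface

Orientations are given as a unit quaternion [x, y, z, w].
In Python, from station import manip gives the robot as it stands.
- The arm moves only by the tool apply_moves, never from a script. Its argument "motion" is a list of rows, each a list of 5 numbers: the finger opening in mm, from 0 to 85.4, then the shift along the tool's x, y, z in units of 30 mm (1.0 is 30 mm), then the turn about the tool's y in units of 10 degrees (1.0 is 10 degrees). In form: [[fingers, x, y, z, twist], ...]. A call has 1 to 12 rows; each row is the pose to reach, as a shift and turn from the pose commanded when the call began, along the tool's axes at that moment; what a row does not reach only later rows make up. A row lasts 1/8 s, in which the tool goes at most 62.5 mm and 10.7 degrees, less where a joint would pass 70% of its speed; a pose out of reach is approached as far as the arm can. A call with a gripper value outside its range is refused whole. The fingers move at their own pace and stop on an object; "squeeze" is the grip in N (left out, the last holds). Time passes only in rows, so rows that repeat a pose let the fingers close. It gives the time, the measured TCP pose, the force and the opening at its end, in the units of the state.
- manip.sense(): the state, without advancing time (a new reading comes with each control period).
- manip.snapshot(name): name is "scene" or "top"; returns the picture (384x512x3 uint8, red, green, blue); there is no depth.
- manip.get_calibration(name): a dict with "intrinsics" (3x3 intrinsics, pixels), "extrinsics" (4x4, takes a point from camera to world coordinates). Camera axes: x right, y up, looking along -z (the intrinsics and any distortion apply to the point x, -y, -z); pixel columns grow to the right and rows downward; lengths in m; the calibration is good to about 2 mm. A picture is of the moment at which its call begins. get_calibration takes no time and is no camera call.
- manip.sign_off(): hands the job in, once; it reports no verdict.
The state is a dict: "t": time; "q": joint angles; "qd": joint speeds; "tau": joint torques, N m; "tcp_pos": TCP position; "tool_rot": TCP orientation; "force": force on the tool from outside, world axes, zero at the start; "ft_torque": the same for the moment, N m; "finger_gap": opening from 0.0 (shut) to 1.0 (fully open).
Only numpy, scipy, OpenCV 4.12 (cv2) and the standard library are available. Lean on these libraries where they do the work, as an engineer would, in place of code of your own. Each camera call takes 0.05 s, during which the arm holds its last target.

## Task

Four turned blanks wait in the sloping chute behind its heavy hinged flap. Push the white tray along the bench until it stands against the chute's front plate, squarely below the mouth; then press the pad of the hand lever right down to raise the flap, and keep it down until all four blanks have rolled into the tray. Ease the lever back up without letting the flap slam, so that it ends fully shut, and leave the tray and blanks there: do not lift the tray, handle the blanks or disturb the things standing around.

Things in the scene. Friction and masses are not known exactly. Their poses are not given: they have to be found in the camera images.
- magazine: Grey folded-steel gravity chute on a base plate bolted to the bench. Origin on the bench below the middle of its mouth edge; z up; blanks roll out to -x, the floor climbs to +x at 15 degrees up to x = 0.27; the hand lever is on the -y side. Floor 68 mm wide inside, walls 24 mm above it. Tail 155 mm high; raised flap 165 mm.
- mouth (a point): Middle of the mouth edge of the chute floor, 62 mm above the bench; axes as the chute's.
- front_plate (a point): Middle of the upright plate, 76 mm wide, that carries the chute's front: a point on its face, 20 mm above the bench, at x = 0.030 of the chute (30 mm back under the mouth). The tray's wall stops against this face; the tray's origin is then at x = -0.045, y = 0 of the chute. Axes as the chute's.
- flap (a joint): Heavy steel flap (20 mm plate 90 x 84 mm, 1.3 to 2 kg) over the lower chute, hinged 0.09 m up from the mouth; its turned-down lip holds the blanks back. rad, 0 = shut, grows as it opens, about 0.48 with the lever right down (lip then 40 mm above the floor). The lever moves it; its weight shuts it and brings the lever back up.
- flap_lip (a point): Middle of the lower edge of the flap's lip; 3 mm above the chute floor when shut.
- lever (a joint): Hand lever, a steel bar 20 mm high, 8 mm wide, at y = -0.100 of the chute. rad, 0 = resting, long end up; grows as the long end is pressed down, hard stop at 0.42. The short end (105 mm) lifts the flap; the long end (240 mm, towards the chute's -x) carries the pad. Pressing takes 1.5 to 4 N at the pad. Let go, it flies up and the flap slams.
- lever_pivot (a point): Pivot of the lever, at (-0.1075, -0.100, 0.105) in the chute's frame, in a 24 mm wide post 123 mm high on a foot strip 6 mm high (x -0.145 to 0.055, y -0.123 to -0.083 of the chute). The lever turns about the chute's y axis through it.
- lever_pad (a point): Middle of the top face of the flat press pad (45 mm along the lever, 50 mm across, 6 mm thick), 240 mm along the long end from the pivot and 16 mm above the bar's middle line. At rest about 173 mm above the bench, sloping 0.22 rad up to its outer end; right down about 73 mm, sloping 0.2 rad the other way. Moves with the lever.
- tray: White open plastic tray, loose, 150 (x) x 130 (y) x 45 mm high, walls and floor 4 mm, about 0.35 kg. Origin at the middle of its underside. It starts in front of the mouth, 50 to 105 mm short of the front plate, up to 18 mm off its middle line, its x within 0.13 rad of the chute's x.
- blank0: Turned aluminium blank, a plain cylinder 26 mm in diameter and 60 mm long, 0.086 kg, lying across the chute; origin at its centre (its own y is the cylinder's axis). This is the lowest, against the lip.
- blank1: The second blank, alike.
- blank2: The third blank, alike.
- blank3: The fourth and highest blank, alike; it shows behind the flap.
- spray_can: Bystander: upright spray can, 54 mm in diameter, 150 mm high; origin at the middle of its underside.
- steel_ring: Bystander: steel ring lying flat, 90 mm outside diameter, 30 mm high; origin at the middle of its underside.
- screwdriver: Bystander: screwdriver lying on the bench, 190 mm long along its x; origin on the bench under its middle.
Mind the look-alikes: they are no part of the job. Of the things that look like the tray, the smaller one is meant. Leave any blue look-alike of the blank3 alone.

How it is judged:
On the way, in this order (a step that is already met when the one before it is completed fails the run):
1. the tray stands against the chute's front plate, below the mouth, with the flap still shut (x of tray in the frame of magazine above -0.06 m and y of tray in the frame of magazine between -0.022 and 0.022 m and angle between the x axis of tray and the x axis of magazine, either way round below 0.2 rad and value of joint lever below 0.06 rad), for 0.2 s.
2. the lever is pressed right down, the flap wide open (value of joint lever above 0.34 rad and value of joint flap above 0.3 rad), for 0.2 s.
At the end, for the whole second after the job is handed in: All four blanks lie still inside the tray; the tray stands flat on the bench below the mouth (within 30 mm of the front plate, 22 mm of the chute's middle line and 0.2 rad of square; within 15 mm of the plate before the lever is pressed); the lever is back up and the flap shut, both within 0.03 rad (x of blank0 in the frame of tray between -0.072 and 0.072 m and y of blank0 in the frame of tray between -0.062 and 0.062 m and z of each of blank0, blank1, blank2, blank3 in the frame of tray below 0.045 m and linear speed of each of blank0, blank1, blank2, blank3 below 0.03 m/s and x of blank1 in the frame of tray between -0.072 and 0.072 m and y of blank1 in the frame of tray between -0.062 and 0.062 m and x of blank2 in the frame of tray between -0.072 and 0.072 m and y of blank2 in the frame of tray between -0.062 and 0.062 m and x of blank3 in the frame of tray between -0.072 and 0.072 m and y of blank3 in the frame of tray between -0.062 and 0.062 m and x of tray in the frame of magazine above -0.075 m and y of tray in the frame of magazine between -0.022 and 0.022 m and angle between the x axis of tray and the x axis of magazine, either way round below 0.2 rad and height (world z) of tray below 0.004 m and angle between tray's own z axis and vertical below 0.05 rad and value of joint each of lever, flap below 0.03 rad); the robot touches nothing.
It fails at once if the tray is lifted or tipped (height (world z) of tray above 0.012 m or angle between tray's own z axis and vertical above 0.15 rad).
It fails at once if a blank is handled (contact force between the fingers and blank0 above 0.5 N or contact force between the fingers and blank1 above 0.5 N or contact force between the fingers and blank2 above 0.5 N or contact force between the fingers and blank3 above 0.5 N or height (world z) of any of blank0, blank1, blank2, blank3 above 0.14 m).
It fails at once if the flap slams (falls shut faster than 2 rad/s) (velocity of joint flap below -2 rad/s).
It fails at once if a bystander is disturbed (distance of any of spray_can, steel_ring, screwdriver from where it was at the start of the episode above 0.02 m or angle between spray_can's own z axis and vertical above 0.3 rad).
It also fails if it takes over 48 s, if anything falls off the work surface, if the arm or the gripper's body presses on something with over 40 N, if the wrist force passes 120 N, or if a joint passes its speed limit or range.

## Working session

There is one attempt and no reset: what is moved stays moved. The work goes in short steps, Python scripts to look and compute and a tool call to move; the robot and the scene stay as the last step left them, time stands still between calls to the robot, and variables do not carry over. Pictures are saved under pics/ and viewed, and the job is handed in when it is done.

Besides the shell and the picture viewer there is one more tool, called after "Emit:" as a command line: name --pt "numbers of a row" for each row, then --argument value for the rest. apply_moves: Moves the arm, as the interface text tells. Its arguments: {"type":"object","properties":{"motion":{"type":"array"},"squeeze":{"type":"number"}},"required":["motion"]}

```bash
ls; mkdir -p pics
python3 - <<'E'
from station import manip
import cv2,numpy as np
for n in("scene","top"):
    im=manip.snapshot(n); cv2.imwrite(f"pics/{n}0.png",im[:,:,::-1])
    c=manip.get_calibration(n);print(n,c)
print(manip.sense())
E
```

```text
pics
scene {'intrinsics': array([[499.12388487,   0.        , 255.07672054],
       [  0.        , 499.12388487, 194.49699608],
       [  0.        ,   0.        ,   1.        ]]), 'extrinsics': array([[-0.82792307, -0.4348559 ,  0.35418037,  1.10882307],
       [ 0.56071763, -0.65508059,  0.50642389,  0.93822483],
       [ 0.01179527,  0.6178752 ,  0.7861877 ,  1.41129372],
       [ 0.        ,  0.        ,  0.        ,  1.        ]])}
top {'intrinsics': array([[411.93615276,   0.        , 250.81706546],
       [  0.        , 411.93615276, 190.08685103],
       [  0.        ,   0.        ,   1.        ]]), 'extrinsics': array([[-0.01784058,  0.98922777, -0.14529328,  0.31203942],
       [-0.9998126 , -0.01874296, -0.00484412,  0.08320127],
       [-0.00751517,  0.14517963,  0.98937677,  1.50589592],
       [ 0.        ,  0.        ,  0.        ,  1.        ]])}
{'t': 0.1, 'q': array([-1.42647968e+00,  5.28363606e-01,  1.43375903e+00, -6.57139041e-06,
        1.18141516e+00, -1.78511208e-01]), 'qd': array([ 0.00036532, -0.00292869, -0.00280833, -0.00069623, -0.00115419,
       -0.0001255 ]), 'tau': array([ 2.13318344e-04, -4.43303883e+01, -1.78587484e+01, -2.07066732e-04,
        3.89001027e-03, -1.07304680e-05]), 'tcp_pos': array([ 0.19820722, -0.59206496,  0.23044219]), 'tool_rot': array([-0.11363311,  0.6986023 , -0.697227  ,  0.11365233]), 'force': array([-0.56280851,  0.44024699,  0.07617106]), 'ft_torque': array([-0.05624628, -0.02268031, -0.00230802]), 'finger_gap': 1.0031125892531394}
```

View pics/scene0.png

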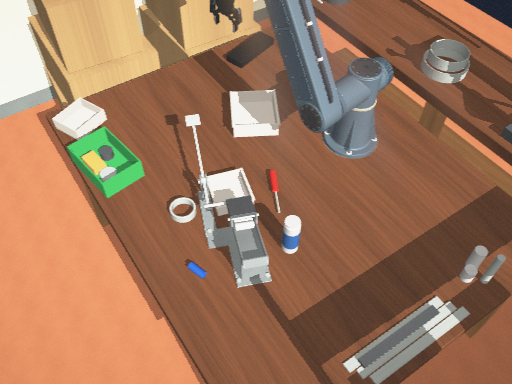

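View pics/top0.png

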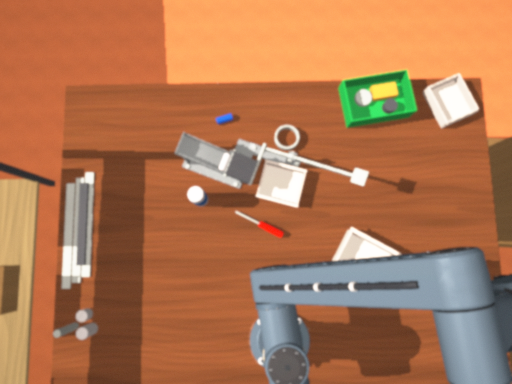

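Run:
```python
import cv2
t=cv2.imread("pics/top0.png");s=cv2.imread("pics/scene0.png")
cv2.imwrite("pics/t1.png",cv2.resize(t[110:250,165:385],None,fx=3.6,fy=3.6,interpolation=cv2.INTER_CUBIC))
cv2.imwrite("pics/s1.png",cv2.resize(s[105:295,150:320],None,fx=3.1,fy=3.1,interpolation=cv2.INTER_CUBIC))
```

```text
(no output)
```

View pics/t1.png

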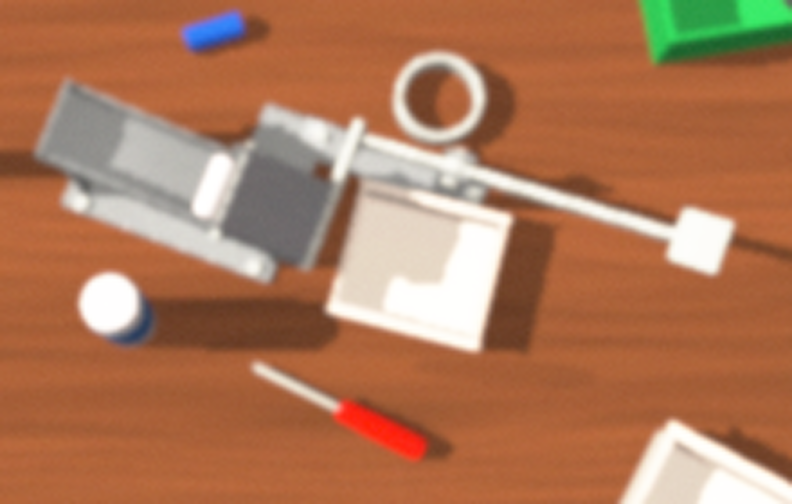

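View pics/s1.png

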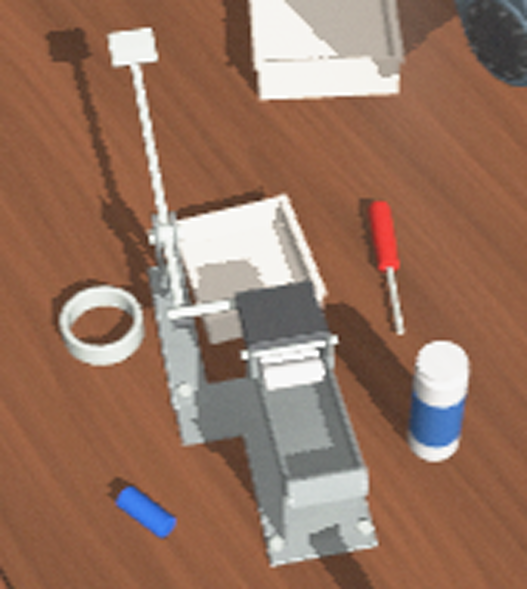

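```bash
cat > h.py <<'E'
import numpy as np,cv2
from station import manip
C={n:manip.get_calibration(n) for n in("scene","top")}
def ray(n,u,v):
    K=C[n]["intrinsics"];E=C[n]["extrinsics"]
    d=np.linalg.inv(K)@[u,v,1];d=E[:3,:3]@np.array([d[0],-d[1],-d[2]])
    return E[:3,3],d
def onz(n,u,v,z):
    o,d=ray(n,u,v);return o+d*(z-o[2])/d[2]
def tri(a,b):
    o1,d1=ray("scene",*a);o2,d2=ray("top",*b)
    s=np.linalg.lstsq(np.c_[d1,-d2],o2-o1,rcond=None)[0]
    p,q=o1+s[0]*d1,o2+s[1]*d2;return (p+q)/2,np.linalg.norm(p-q)
def proj(n,p):
    K=C[n]["intrinsics"];E=C[n]["extrinsics"];c=E[:3,:3].T@(np.asarray(p)-E[:3,3]);c=K@[c[0],-c[1],-c[2]];return c[:2]/c[2]
T=lambda u,v:(165+(u+.5)/3.6-.5,110+(v+.5)/3.6-.5)
S=lambda u,v:(150+(u+.5)/3.1-.5,105+(v+.5)/3.1-.5)
E
python3 - <<'E'
from h import *
np.set_printoptions(precision=4,suppress=True)
print("pad",tri(S(133,47),T(700,240)))
a=onz("top",*T(67,80),.155);b=onz("top",*T(36,155),.155);print("tail",a,b,np.linalg.norm(a-b))
a=onz("scene",*S(287,500),.155);b=onz("scene",*S(367,490),.155);
print("tail scene",onz("scene",*S(287,480),.155),onz("scene",*S(366,466),.155))
tr=[onz("top",*T(*p),.045) for p in((478,350),(512,213),(358,180),(328,312))]
for i in range(4):print("tray",tr[i],np.linalg.norm(tr[i]-tr[(i+1)%4]))
print(onz("scene",*S(286,197),.045))
print("can",onz("top",*T(109,303),.15),tri(S(441,358),T(109,303)))
print("ring",onz("top",*T(440,97),.03),"drv",onz("top",*T(253,367),.01),onz("top",*T(425,452),.01))
# base plate corners
for p in((63,203),(270,283)):print("base",onz("top",*T(*p),.005))
E
```

```text
pad (array([ 0.5464, -0.266 ,  0.1711]), np.float64(0.0016809942715015876))
tail [0.7142 0.3152 0.155 ] [0.6424 0.3438 0.155 ] 0.07725410576867715
tail scene [0.7085 0.3071 0.155 ] [0.6382 0.3357 0.155 ]
tray [ 0.4631 -0.0744  0.045 ] 0.14262615946731622
tray [ 0.6003 -0.1132  0.045 ] 0.1578718829046528
tray [0.6371 0.0403 0.045 ] 0.13734696661155743
tray [0.5038 0.0731 0.045 ] 0.15306807743706882
[ 0.465  -0.0688  0.045 ]
can [0.5022 0.276  0.15  ] (array([0.5027, 0.2747, 0.1529]), np.float64(0.002509113152728554))
ring [ 0.7257 -0.0461  0.03  ] drv [0.4537 0.1499 0.01  ] [ 0.365  -0.0216  0.01  ]
base [0.6277 0.3443 0.005 ]
base [0.5401 0.1316 0.005 ]
```

```bash
cat >> h.py <<'E'
from scipy.spatial.transform import Rotation as R
yaw=1.187;X=np.array([np.cos(yaw),np.sin(yaw),0]);Y=np.array([-np.sin(yaw),np.cos(yaw),0]);O=np.array([.578,.081,0])
def W(x,y,z):return O+x*X+y*Y+[0,0,z]
def L(p):d=np.asarray(p)-O;return np.array([d@X,d@Y,d[2]])
def st():
    s=manip.sense();return s,R.from_quat(s["tool_rot"]).as_matrix()
def to(x,y,z):
    s,M=st();return M.T@(W(x,y,z)-s["tcp_pos"])/.03
E
python3 - <<'E'
from h import *
np.set_printoptions(precision=3,suppress=True)
s,M=st();print(M)
z=M[:,2]
for t in(Y,-Y):
    # angle about tool y
    th=np.degrees(np.arctan2(M[:,0]@t, M[:,2]@t));print("twist",th)
print(to(-.225,-.008,.2),to(-.225,-.008,.01))
print("tray L",L([.551,-.0186,0]))
E
```

```text
[[-0.948 -0.     0.317]
 [-0.317  0.002 -0.948]
 [-0.    -1.    -0.002]]
twist 130.48667913490792
twist -49.513320865092105
[-14.456   1.041 -11.381] [-14.454   7.375 -11.369]
tray L [-0.102 -0.012  0.   ]
```

Emit:
apply_moves --pt "85 -3 0.2 -2.4 -1" --pt "85 -6 0.4 -4.8 -2" --pt "85 -9 0.6 -7.1 -3" --pt "85 -12 0.8 -9.4 -4" --pt "85 -14.4 1 -11.4 -4.95" --pt "85 -14.4 1 -11.4 -4.95" --pt "85 -14.4 1 -11.4 -4.95" --pt "85 -14.4 1 -11.4 -4.95" --pt "85 -14.4 1 -11.4 -4.95" --pt "85 -14.4 1 -11.4 -4.95"

```text
t: 1.35
tcp_pos: [0.5004, -0.128, 0.2008]
tool_rot: [-0.397, 0.585, -0.585, 0.397]
force: [-0.5, -0.7, -0.6]
finger_gap: 0.994
```

Run:
```python
from h import *
np.set_printoptions(precision=3,suppress=True)
s,M=st();print(s["t"],M,L(s["tcp_pos"]),M[:,2]@Y,s["q"],s["force"])
print(to(-.225,-.008,.01))
for n in("scene","top"):cv2.imwrite(f"pics/{n}2.png",manip.snapshot(n)[:,:,::-1])
t=cv2.imread("pics/top2.png");s=cv2.imread("pics/scene2.png")
cv2.imwrite("pics/2.png",np.hstack([cv2.resize(t[110:250,165:385],(600,382))[:,100:500],cv2.resize(s[105:295,150:320],(342,382))]))
```

```text
1.35 [[-0.369 -0.001  0.929]
 [-0.929  0.001 -0.369]
 [-0.001 -1.    -0.001]] [-0.223 -0.006  0.201] -0.999983549151961 [-0.467  0.425  1.735  0.001  0.983 -0.09 ] [-0.469 -0.682 -0.605]
[0.075 6.36  0.061]
```

View pics/2.png

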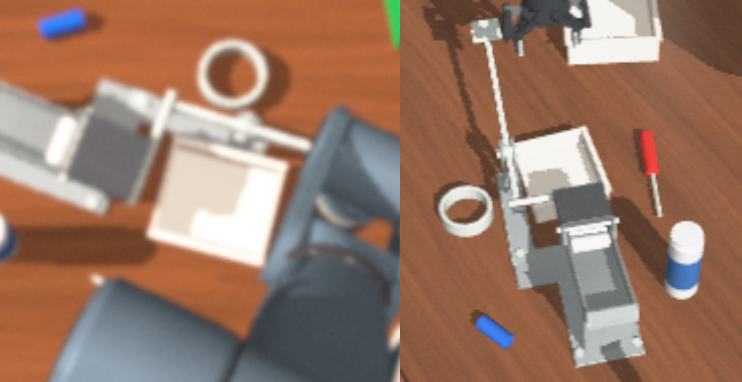

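Emit:
apply_moves --pt "85 0.1 1 0 0" --pt "85 0.1 2 0 0" --pt "85 0.1 3 0 0" --pt "85 0.1 4 0 0" --pt "85 0.1 5 0 0" --pt "85 0.1 5.8 0 0" --pt "85 0.1 6.2 0 0" --pt "85 0.1 6.2 0 0"

```text
t: 2.45
tcp_pos: [0.4977, -0.135, 0.0148]
tool_rot: [-0.395, 0.587, -0.586, 0.395]
force: [0.4, -0.3, 0.2]
finger_gap: 0.997
```

Run:
```python
from h import *
np.set_printoptions(precision=3,suppress=True)
s,M=st();print(s["t"],L(s["tcp_pos"]),s["force"])
for n in("scene","top"):cv2.imwrite(f"pics/{n}3.png",manip.snapshot(n)[:,:,::-1])
t=cv2.imread("pics/top3.png");s=cv2.imread("pics/scene3.png")
cv2.imwrite("pics/3.png",np.hstack([cv2.resize(t[110:250,165:385],(600,382))[:,100:500],cv2.resize(s[105:295,150:320],(342,382))]))
```

```text
2.45 [-0.23  -0.006  0.015] [ 0.394 -0.342  0.184]
```

View pics/3.png

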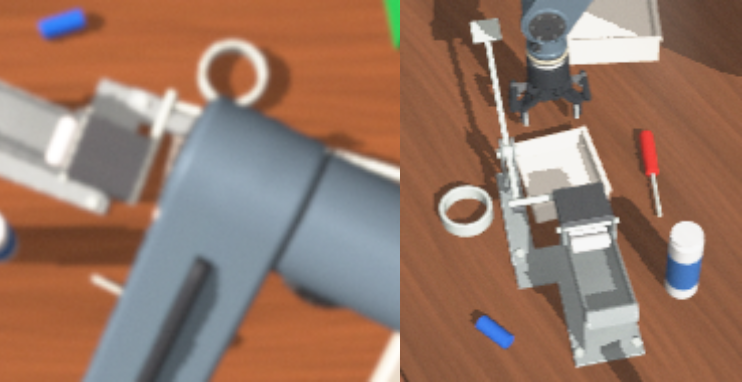

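Emit:
apply_moves --pt "85 -0.25 0 0 0" --pt "85 -0.5 0 0 0" --pt "85 -0.75 0 0 0" --pt "85 -1.0 0 0 0" --pt "85 -1.25 0 0 0" --pt "85 -1.5 0 -0.05 0" --pt "85 -1.7 0 -0.1 0" --pt "85 -1.9 0 -0.15 0" --pt "85 -2.1 0 -0.2 0" --pt "85 -2.3 0 -0.25 0" --pt "85 -2.5 0 -0.3 0" --pt "85 -2.5 0 -0.3 0"

```text
t: 4.05
tcp_pos: [0.5181, -0.0604, 0.0153]
tool_rot: [-0.396, 0.586, -0.586, 0.396]
force: [-0.1, 1.1, 0.2]
finger_gap: 0.991
```

Run:
```python
from h import *
np.set_printoptions(precision=3,suppress=True)
s,M=st();print(s["t"],L(s["tcp_pos"]),s["force"]@X,s["force"])
t=manip.snapshot("scene")[:,:,::-1]
cv2.imwrite("pics/4.png",cv2.resize(t[105:295,150:320],None,fx=3.1,fy=3.1,interpolation=cv2.INTER_CUBIC))
```

```text
4.05 [-0.154  0.003  0.015] 0.9842806357172456 [-0.133  1.115  0.187]
```

View pics/4.png

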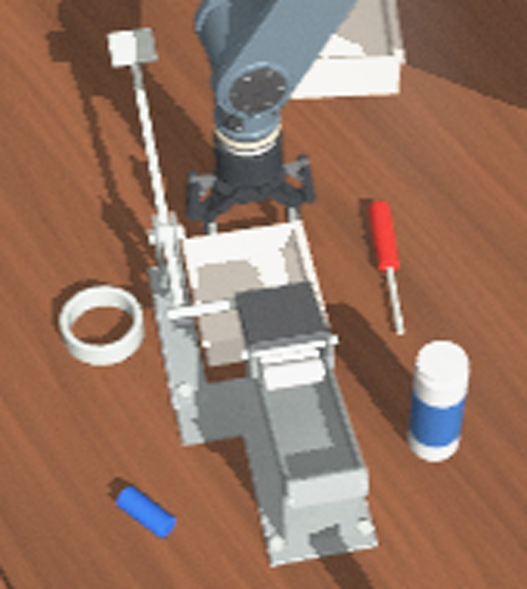

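Emit:
apply_moves --pt "85 -0.15 0 0 0" --pt "85 -0.3 0 0 0" --pt "85 -0.45 0 0 0" --pt "85 -0.6 0 0 0" --pt "85 -0.7 0 0 0" --pt "85 -0.7 0 0 0"

```text
t: 4.85
tcp_pos: [0.5262, -0.0412, 0.0153]
tool_rot: [-0.395, 0.586, -0.586, 0.396]
force: [-0.9, -0.1, -0.7]
finger_gap: 0.994
```

Emit:
apply_moves --pt "85 -0.1 0 0 0" --pt "85 -0.2 0 0 0" --pt "85 -0.2 0 0 0"

```text
t: 5.22
tcp_pos: [0.5285, -0.036, 0.0153]
tool_rot: [0.395, -0.586, 0.586, -0.396]
force: [-1.3, -1.4, -0.9]
finger_gap: 0.996
```

Emit:
apply_moves --pt "85 -0.1 0 0 0" --pt "85 -0.2 0 0 0" --pt "85 -0.2 0 0 0"

```text
t: 5.6
tcp_pos: [0.5287, -0.0359, 0.0154]
tool_rot: [0.398, -0.585, 0.587, -0.394]
force: [-10.8, -26.8, 2.4]
finger_gap: 0.997
```

Run:
```python
from h import *
np.set_printoptions(precision=3,suppress=True)
s,M=st();print(s["t"],L(s["tcp_pos"]),s["force"]@X,s["force"])
t=manip.snapshot("scene")[:,:,::-1]
cv2.imwrite("pics/5.png",cv2.resize(t[105:295,150:320],None,fx=3.1,fy=3.1,interpolation=cv2.INTER_CUBIC))
```

```text
5.6 [-0.127  0.002  0.015] -28.891428518367693 [-10.762 -26.812   2.38 ]
```

View pics/5.png

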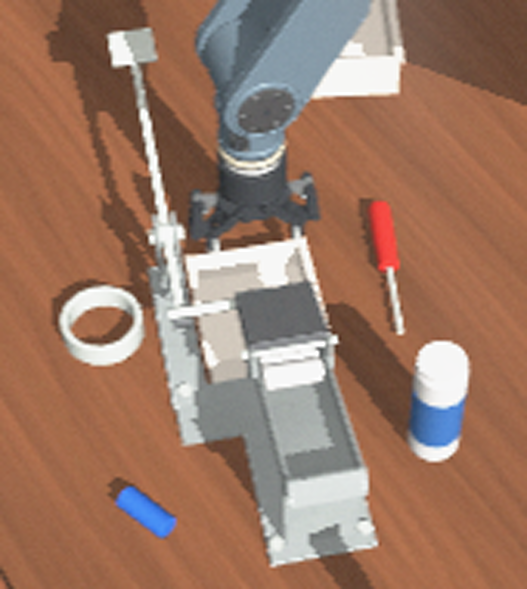

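Run:
```python
from h import *
np.set_printoptions(precision=4,suppress=True)
for p in((187,257),(304,240),(327,300)):print(L(onz("scene",*S(*p),.045)))
print("pivotpad",L([.5464,-.266,.171]))
p=W(-.12,.065,.045);q=W(-.12,-.065,.045)
for a in(p,q):print((proj("scene",a)-[149.5,104.5])*3.1)
```

```text
[-0.1151 -0.0788  0.045 ]
[-0.113   0.0562  0.045 ]
[-0.0232  0.0638  0.045 ]
pivotpad [-0.3336 -0.1006  0.171 ]
[310.8026 234.7027]
[198.8703 252.3029]
```

Emit:
apply_moves --pt "85 0.3 0 0 0" --pt "85 1.0 0 0 0" --pt "60 2 0 0 0" --pt "30 2.2 -2 0 0" --pt "0 2.2 -4 0 0" --pt "0 2.2 -6 0 0" --pt "0 2.2 -7.5 0 0" --pt "0 2.2 -8 0 0" --pt "0 2.2 -8 0 0"

```text
t: 6.78
tcp_pos: [0.5059, -0.0914, 0.2556]
tool_rot: [0.395, -0.586, 0.586, -0.396]
force: [-0.1, 0.4, -0.5]
finger_gap: -0.005
```

Run:
```python
from h import *
np.set_printoptions(precision=3,suppress=True)
s,M=st();print(s["t"],L(s["tcp_pos"]),s["force"],s["finger_gap"])
d=np.array([.5464,-.266,.20])-s["tcp_pos"];print(M.T@d/.03)
for n in("scene","top"):cv2.imwrite(f"pics/{n}6.png",manip.snapshot(n)[:,:,::-1])
t=cv2.imread("pics/top6.png");s=cv2.imread("pics/scene6.png")
cv2.imwrite("pics/6.png",np.hstack([cv2.resize(t[110:250,165:385],(600,382))[:,100:500],cv2.resize(s[105:295,150:320],(342,382))]))
```

```text
6.775 [-0.187  0.002  0.256] [-0.08   0.378 -0.544] -0.005116141145853429
[4.893 1.857 3.428]
```

View pics/6.png

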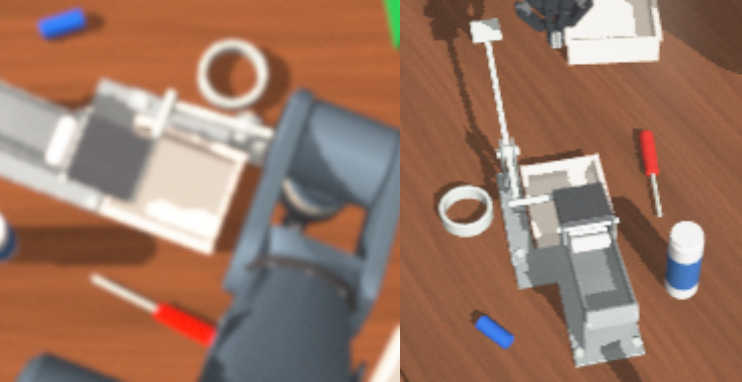

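Run:
```python
import cv2
t=cv2.imread("pics/top6.png")
cv2.imwrite("pics/7.png",cv2.resize(t[130:210,180:300],None,fx=6.5,fy=6.5,interpolation=cv2.INTER_CUBIC))
```

```text
(no output)
```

View pics/7.png

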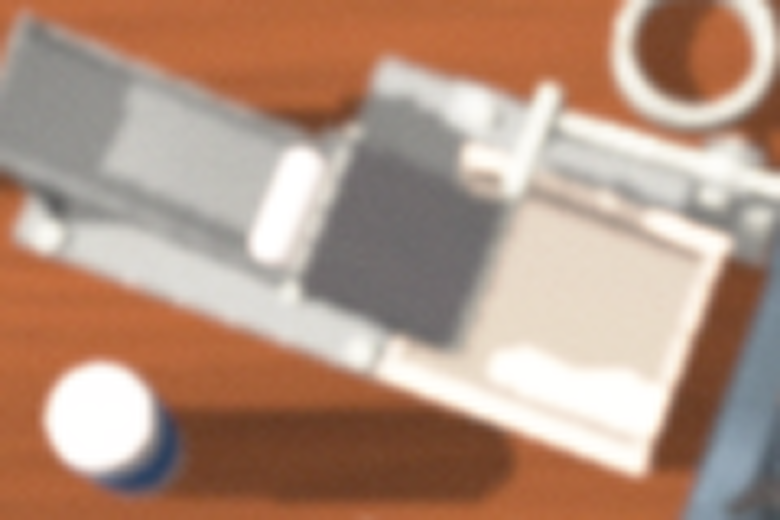

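Run:
```python
from h import *
np.set_printoptions(precision=4,suppress=True)
Z=lambda u,v:(180+(u+.5)/6.5-.5,130+(v+.5)/6.5-.5)
print(L(onz("top",*Z(643,472),0)),L(onz("top",*Z(733,237),.045)),L(onz("top",*Z(645,460),.045)))
# foot strip outer? flap corners, mouth
for p in((378,60),(15,240),(375,372)):print("base",L(onz("top",*Z(*p),.005)))
```

```text
[-0.1191  0.0508  0.    ] [-0.1193 -0.0843  0.045 ] [-0.1172  0.0501  0.045 ]
base [ 0.1073 -0.1183  0.005 ]
base [0.263  0.0545 0.005 ]
base [0.0428 0.0522 0.005 ]
```

Emit:
apply_moves --pt "0 -1.5 0 -0.2 0" --pt "0 -3 0 -0.4 0" --pt "0 -3.7 0 -0.4 0" --pt "0 -3.7 1.5 -0.4 0" --pt "0 -3.7 3 -0.4 0" --pt "0 -3.7 4.5 -0.4 0" --pt "0 -3.7 6 -0.4 0" --pt "0 -3.7 7.2 -0.4 0" --pt "0 -3.7 7.7 -0.4 0" --pt "0 -3.7 7.7 -0.4 0"

```text
t: 8.12
tcp_pos: [0.5349, 0.0158, 0.0227]
tool_rot: [-0.396, 0.587, -0.585, 0.394]
force: [0.2, 0.1, -0.0]
finger_gap: -0.001
```

Run:
```python
from h import *
np.set_printoptions(precision=3,suppress=True)
s,M=st();print(s["t"],L(s["tcp_pos"]),s["force"])
t=manip.snapshot("scene")[:,:,::-1]
cv2.imwrite("pics/8.png",cv2.resize(t[105:295,150:320],None,fx=3.1,fy=3.1,interpolation=cv2.INTER_CUBIC))
```

```text
8.125 [-0.077  0.016  0.023] [ 0.165  0.123 -0.029]
```

View pics/8.png

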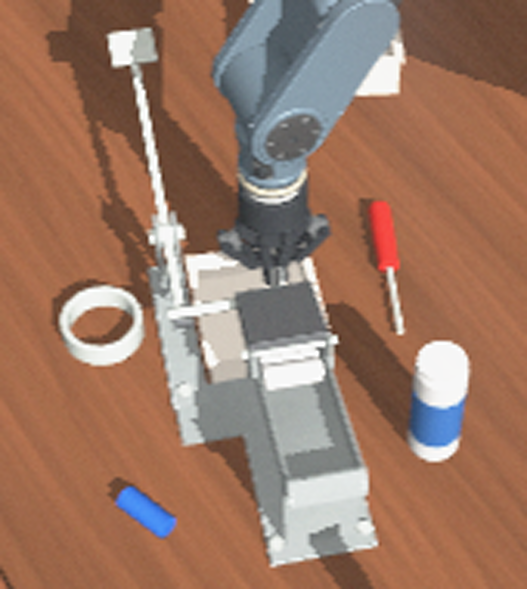

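Emit:
apply_moves --pt "0 0 0 -0.2 0" --pt "0 0 0 -0.4 0" --pt "0 0 0 -0.5 0" --pt "0 0 0 -0.6 0" --pt "0 0 0 -0.65 0"

```text
t: 8.8
tcp_pos: [0.5181, 0.023, 0.0245]
tool_rot: [0.395, -0.586, 0.586, -0.395]
force: [-0.4, 0.5, -0.6]
finger_gap: 0.0
```

Emit:
apply_moves --pt "0 0 0 -0.1 0" --pt "0 0 0 -0.2 0" --pt "0 0 0 -0.25 0"

```text
t: 9.18
tcp_pos: [0.5119, 0.0255, 0.0244]
tool_rot: [0.395, -0.586, 0.587, -0.396]
force: [1.9, -0.6, -0.0]
finger_gap: 0.001
```

Run:
```python
from h import *
np.set_printoptions(precision=3,suppress=True)
s,M=st();print(s["t"],L(s["tcp_pos"]),s["force"]@Y,s["force"])
t=manip.snapshot("scene")[:,:,::-1]
cv2.imwrite("pics/9.png",cv2.resize(t[105:295,150:320],None,fx=3.1,fy=3.1,interpolation=cv2.INTER_CUBIC))
```

```text
9.175 [-0.076  0.041  0.024] -1.9934730194098238 [ 1.889 -0.645 -0.044]
```

View pics/9.png

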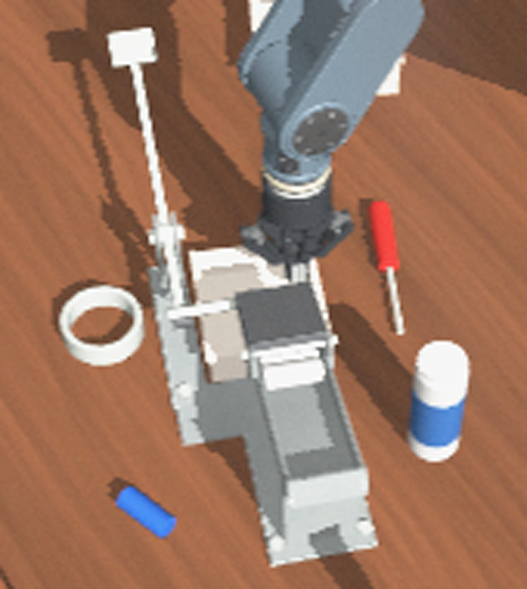

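Emit:
apply_moves --pt "0 0 0 -0.1 0" --pt "0 0 0 -0.2 0" --pt "0 0 0 -0.28 0" --pt "0 0 0 -0.28 0" --pt "0 0 0 0 0" --pt "0 0 0 0.5 0" --pt "0 0 -1.5 0.6 0" --pt "0 0 -3 0.6 0" --pt "0 0 -5 0.6 0" --pt "0 1.5 -7 0.6 0" --pt "0 3 -7.7 0.6 0" --pt "0 3.7 -7.7 0.6 0"

```text
t: 10.72
tcp_pos: [0.4876, -0.0869, 0.2586]
tool_rot: [0.394, -0.584, 0.589, -0.396]
force: [-0.5, -1.1, 0.2]
finger_gap: -0.0
```

Run:
```python
from h import *
np.set_printoptions(precision=3,suppress=True)
s,M=st();print(s["t"],L(s["tcp_pos"]),s["force"])
t=manip.snapshot("scene")[:,:,::-1]
cv2.imwrite("pics/10s.png",cv2.resize(t[105:295,150:320],None,fx=3.1,fy=3.1,interpolation=cv2.INTER_CUBIC))
t=manip.snapshot("top")[:,:,::-1]
cv2.imwrite("pics/10t.png",cv2.resize(t[130:210,180:300],None,fx=6.5,fy=6.5,interpolation=cv2.INTER_CUBIC))
```

```text
10.725 [-0.19   0.021  0.259] [-0.522 -1.121  0.153]
```

View pics/10s.png

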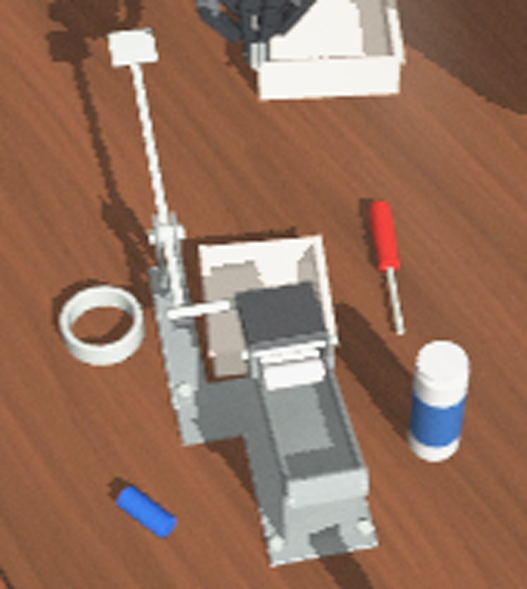

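View pics/10t.png

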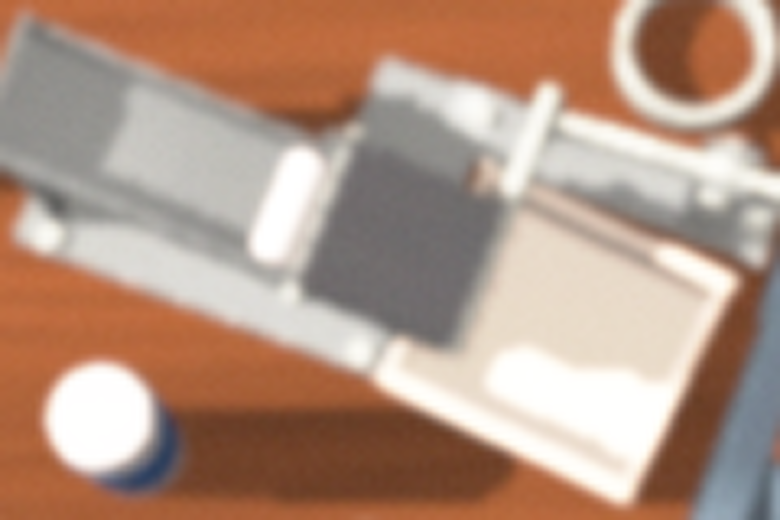

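Run:
```python
from h import *
np.set_printoptions(precision=4,suppress=True)
Z=lambda u,v:(180+(u+.5)/6.5-.5,130+(v+.5)/6.5-.5)
a,b=L(onz("top",*Z(739,280),.045)),L(onz("top",*Z(628,503),0));print(a,b)
c,d=[L(onz("scene",*S(*p),.045)) for p in((199,244),(321,235))];print(c,d)
for p,q in((a,b),(c,d)):
    th=np.arctan2(-(q-p)[0],(q-p)[1]);print(th,(p+q)/2+.075*np.array([np.cos(th),np.sin(th),0]))
```

```text
[-0.1308 -0.0627  0.045 ] [-0.1173  0.0704  0.    ]
[-0.1312 -0.0625  0.045 ] [-0.1164  0.0768  0.045 ]
-0.10077937996600955 [-0.0494 -0.0037  0.0225]
-0.10611026329335548 [-0.0492 -0.0008  0.045 ]
```

Emit:
apply_moves --pt "85 0 1.5 0.6 0" --pt "85 0 3 0.6 0" --pt "85 0 4.5 0.6 0" --pt "85 0 6 0.6 0" --pt "85 0 7.2 0.6 0" --pt "85 0 8.1 0.6 0" --pt "85 0 8.1 0.6 0" --pt "85 -0.6 8.1 0.6 0" --pt "85 -1.2 8.1 0.6 0" --pt "85 -1.5 8.1 0.6 0" --pt "85 -1.7 8.1 0.6 0" --pt "85 -1.8 8.1 0.6 0"

```text
t: 12.32
tcp_pos: [0.5247, -0.0414, 0.013]
tool_rot: [0.395, -0.585, 0.587, -0.396]
force: [-0.7, -8.5, 2.0]
finger_gap: 0.993
```

Run:
```python
from h import *
np.set_printoptions(precision=3,suppress=True)
s,M=st();print(s["t"],L(s["tcp_pos"]),s["force"]@X,s["force"])
```

```text
12.325 [-0.133  0.004  0.013] -8.110270293009544 [-0.659 -8.481  1.974]
```

Emit:
apply_moves --pt "85 -0.1 0 0 0" --pt "85 -0.2 0 0 0" --pt "85 -0.25 0 0 0" --pt "85 -0.25 0 0 0"

```text
t: 12.82
tcp_pos: [0.531, -0.0377, 0.0135]
tool_rot: [0.392, -0.583, 0.59, -0.397]
force: [2.2, -11.6, 1.0]
finger_gap: 0.996
```

Emit:
apply_moves --pt "85 0.6 0 0 0" --pt "85 1.5 0 0 0" --pt "60 2 -1 0 0" --pt "30 2.2 -3 0 0" --pt "0 2.2 -5 0 0" --pt "0 2.2 -7 0 0" --pt "0 2.2 -8 0 0" --pt "0 2.2 -8 0 0"

```text
t: 13.82
tcp_pos: [0.5016, -0.0953, 0.2545]
tool_rot: [0.394, -0.585, 0.587, -0.396]
force: [-0.4, 0.1, -0.7]
finger_gap: 0.001
```

Run:
```python
from h import *
np.set_printoptions(precision=3,suppress=True)
s,M=st();print(s["t"],L(s["tcp_pos"]),s["force"])
d=np.array([.5464,-.266,.20])-s["tcp_pos"];print(M.T@d/.03)
t=manip.snapshot("scene")[:,:,::-1]
cv2.imwrite("pics/11s.png",cv2.resize(t[105:295,150:320],None,fx=3.1,fy=3.1,interpolation=cv2.INTER_CUBIC))
```

```text
13.825 [-0.192  0.005  0.255] [-0.376  0.126 -0.722]
[4.716 1.831 3.51 ]
```

View pics/11s.png

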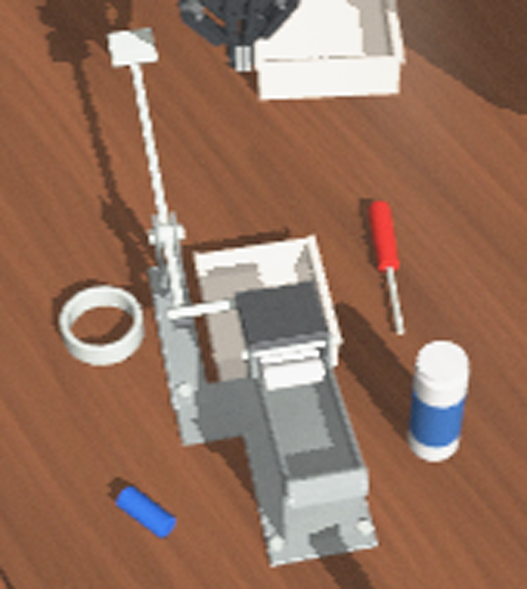

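Emit:
apply_moves --pt "0 1.5 0 1.1 0" --pt "0 3 0 2.2 0" --pt "0 4.7 0 3.5 0" --pt "0 4.7 0.7 3.5 0" --pt "0 4.7 1.5 3.5 0" --pt "0 4.7 1.5 3.5 0" --pt "0 4.7 1.5 3.5 0"

```text
t: 14.75
tcp_pos: [0.5454, -0.2646, 0.2065]
tool_rot: [-0.396, 0.587, -0.586, 0.395]
force: [-0.0, -0.8, 0.6]
finger_gap: -0.001
```

Run:
```python
from h import *
np.set_printoptions(precision=3,suppress=True)
s,M=st();print(s["t"],L(s["tcp_pos"]),s["force"],M.T@(np.array([.5464,-.266,.20])-s["tcp_pos"])/.03)
t=manip.snapshot("scene")[:,:,::-1]
cv2.imwrite("pics/12s.png",cv2.resize(t[65:255,150:320],None,fx=3.1,fy=3.1,interpolation=cv2.INTER_CUBIC))
t=manip.snapshot("top")[:,:,::-1]
cv2.imwrite("pics/12t.png",cv2.resize(t[130:250,240:420],None,fx=4,fy=4,interpolation=cv2.INTER_CUBIC))
```

```text
14.75 [-0.333 -0.099  0.207] [-0.031 -0.753  0.565] [0.032 0.217 0.05 ]
```

View pics/12s.png

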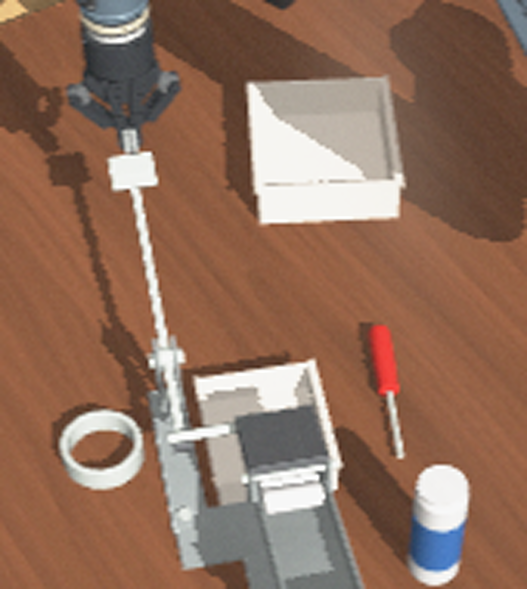

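View pics/12t.png

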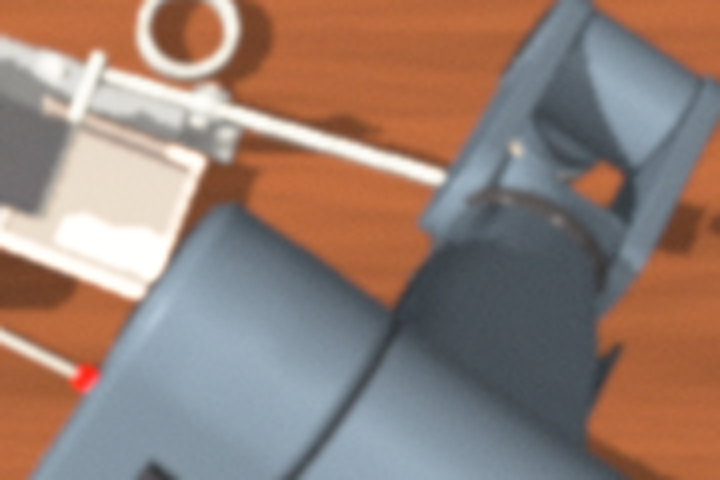

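Emit:
apply_moves --pt "0 0 0.5 0 0" --pt "0 0 0.9 0 0" --pt "0 0 1.2 0 0" --pt "0 0 1.5 0 0" --pt "0 0.05 1.8 0 0" --pt "0 0.1 2.2 0 0" --pt "0 0.1 2.6 0 0" --pt "0 0.15 3.0 0 0" --pt "0 0.2 3.4 0 0" --pt "0 0.2 3.8 0 0" --pt "0 0.25 4.2 0 0" --pt "0 0.25 4.4 0 0"

```text
t: 16.35
tcp_pos: [0.5424, -0.2714, 0.0743]
tool_rot: [-0.396, 0.587, -0.586, 0.395]
force: [-0.9, 2.3, 19.3]
finger_gap: -0.002
```

Emit:
apply_moves --pt "0 0 0.1 0 0" --pt "0 0 0.15 0 0" --pt "0 0 0.15 0 0"

```text
t: 16.73
tcp_pos: [0.5426, -0.2715, 0.0741]
tool_rot: [-0.396, 0.586, -0.586, 0.395]
force: [-4.5, 3.3, 22.7]
finger_gap: 0.001
```

Run:
```python
from h import *
np.set_printoptions(precision=3,suppress=True)
s,M=st();print(s["t"],L(s["tcp_pos"]),s["force"])
t=manip.snapshot("scene")[:,:,::-1]
cv2.imwrite("pics/13s.png",cv2.resize(t[105:295,150:320],None,fx=3.1,fy=3.1,interpolation=cv2.INTER_CUBIC))
```

```text
16.725 [-0.34  -0.099  0.074] [-4.486  3.264 22.698]
```

View pics/13s.png

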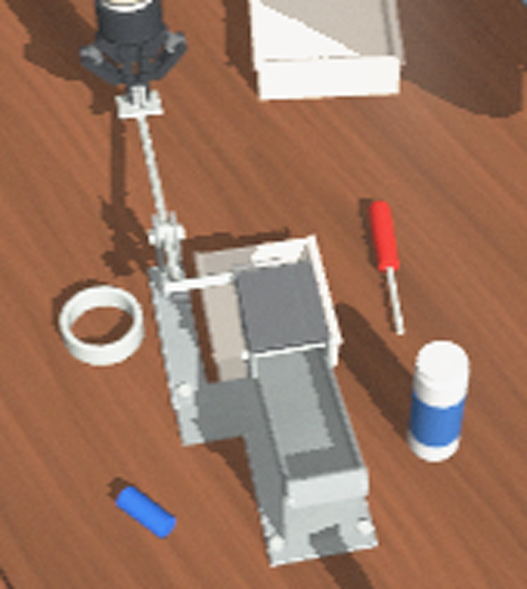

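Lever is on its stop (22 N, z 0.074); the blank behind the flap has gone. Hold for a while so that all roll out.

Emit:
apply_moves --pt "0 0 0 0 0" --pt "0 0 0 0 0" --pt "0 0 0 0 0" --pt "0 0 0 0 0" --pt "0 0 0 0 0" --pt "0 0 0 0 0" --pt "0 0 0 0 0" --pt "0 0 0 0 0" --pt "0 0 0 0 0" --pt "0 0 0 0 0" --pt "0 0 0 0 0" --pt "0 0 0 0 0"

```text
t: 18.27
tcp_pos: [0.5425, -0.2714, 0.0741]
tool_rot: [-0.396, 0.586, -0.586, 0.395]
force: [-4.0, 4.4, 22.0]
finger_gap: 0.005
```

Run:
```python
from h import *
t=manip.snapshot("scene")[:,:,::-1]
a=cv2.resize(t[170:240,195:280],(486,400),interpolation=cv2.INTER_CUBIC)
t=manip.snapshot("top")[:,:,::-1]
b=cv2.resize(t[135:215,235:315],(300,300),interpolation=cv2.INTER_CUBIC)
b=cv2.copyMakeBorder(b,0,100,0,0,0)
cv2.imwrite("pics/14.png",np.hstack([a,b]))
```

```text
(no output)
```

View pics/14.png

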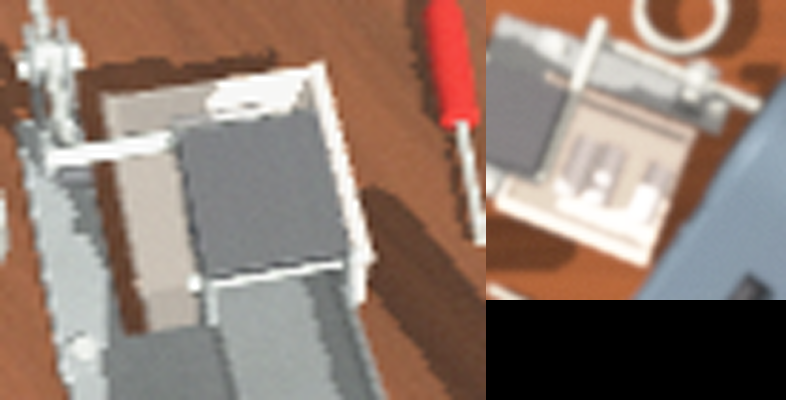

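Run:
```python
from h import *
t=manip.snapshot("top")[:,:,::-1]
cv2.imwrite("pics/15.png",cv2.resize(t[145:215,230:300],None,fx=8.5,fy=8.5,interpolation=cv2.INTER_CUBIC))
print(manip.sense()["t"])
```

```text
18.425
```

View pics/15.png

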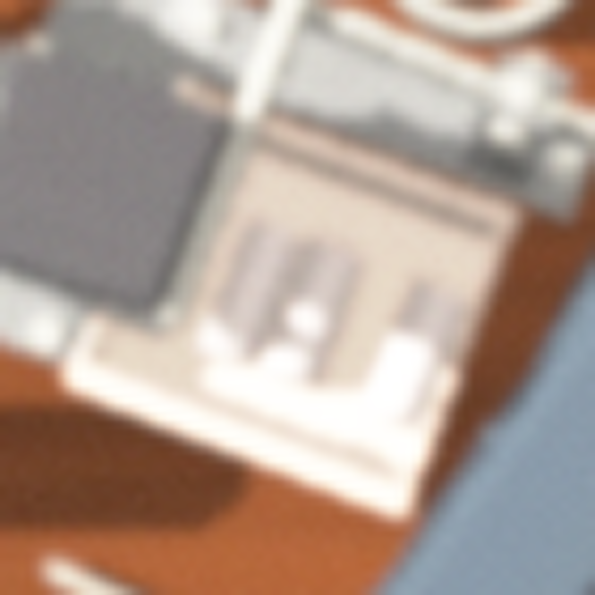

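Emit:
apply_moves --pt "0 0 0 0 0" --pt "0 0 0 0 0" --pt "0 0 0 0 0" --pt "0 0 0 0 0" --pt "0 0 0 0 0" --pt "0 0 0 0 0" --pt "0 0 0 0 0" --pt "0 0 0 0 0"

```text
t: 19.42
tcp_pos: [0.5426, -0.2715, 0.0741]
tool_rot: [-0.396, 0.586, -0.586, 0.395]
force: [-4.7, 4.3, 22.4]
finger_gap: 0.002
```

Run:
```python
from h import *
t=manip.snapshot("top")[:,:,::-1]
a=cv2.resize(t[145:215,230:300],None,fx=5.6,fy=5.6,interpolation=cv2.INTER_LANCZOS4)
t=manip.snapshot("scene")[:,:,::-1]
b=cv2.resize(t[175:245,200:270],None,fx=5.6,fy=5.6,interpolation=cv2.INTER_LANCZOS4)
cv2.imwrite("pics/16.png",np.hstack([a,b]))
```

```text
(no output)
```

View pics/16.png

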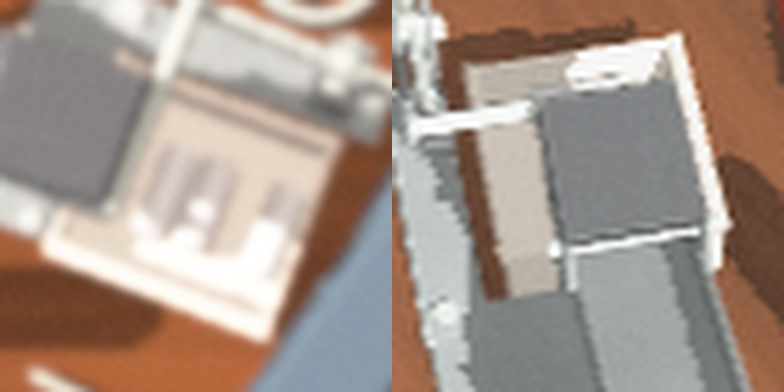

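Run:
```python
from h import *
np.set_printoptions(precision=4,suppress=True)
Z=lambda u,v:(230+(u+.5)/8.5-.5,145+(v+.5)/8.5-.5)
for p in((243,285),(310,305),(415,345)):print(L(onz("top",*Z(*p),.02)))
print("back",L(onz("top",*Z(520,210),.045)),L(onz("top",*Z(405,515),0)))
print("flap edge",[L(onz("top",*Z(*p),.1)) for p in((232,130),(165,310))], "hid at z.02",[L(onz("top",*Z(*p),.02)) for p in((232,130),(165,310))])
```

```text
[-0.0183 -0.0032  0.02  ]
[-0.0483 -0.0053  0.02  ]
[-0.0966 -0.0051  0.02  ]
back [-0.118  -0.0711  0.045 ] [-0.1185  0.0628  0.    ]
flap edge [array([ 0.0046, -0.0484,  0.1   ]), array([0.0035, 0.0313, 0.1   ])] hid at z.02 [array([ 0.0104, -0.0653,  0.02  ]), array([0.0092, 0.019 , 0.02  ])]
```

Emit:
apply_moves --pt "0 0 -0.15 0 0" --pt "0 0 -0.3 0 0" --pt "0 0 -0.45 0 0" --pt "0 0 -0.6 0 0" --pt "0 -0.05 -0.75 0 0" --pt "0 -0.05 -0.9 0 0" --pt "0 -0.05 -1.05 0 0" --pt "0 -0.1 -1.2 0 0" --pt "0 -0.1 -1.35 0 0" --pt "0 -0.1 -1.5 0 0" --pt "0 -0.15 -1.65 0 0" --pt "0 -0.15 -1.8 0 0"

```text
t: 21.02
tcp_pos: [0.5449, -0.2673, 0.1251]
tool_rot: [-0.395, 0.586, -0.586, 0.396]
force: [0.4, -0.4, 1.4]
finger_gap: -0.002
```

Emit:
apply_moves --pt "0 0 -0.15 0 0" --pt "0 0 -0.3 0 0" --pt "0 0 -0.45 0 0" --pt "0 0 -0.6 0 0" --pt "0 -0.05 -0.75 0 0" --pt "0 -0.05 -0.9 0 0" --pt "0 -0.05 -1.05 0 0" --pt "0 -0.1 -1.2 0 0" --pt "0 -0.1 -1.3 0 0" --pt "0 -0.1 -1.4 0 0" --pt "0 -0.1 -1.5 0 0" --pt "0 -0.1 -1.6 0 0"

```text
t: 22.52
tcp_pos: [0.546, -0.2649, 0.173]
tool_rot: [0.395, -0.586, 0.586, -0.395]
force: [0.5, 1.9, 1.0]
finger_gap: 0.004
```

Emit:
apply_moves --pt "0 0 -0.1 0 0" --pt "0 0 -0.2 0 0" --pt "0 0 -0.3 0 0" --pt "0 0 -0.4 0 0" --pt "0 0 -0.6 0 0" --pt "0 0 -1 0 0" --pt "0 1 -2 0 0" --pt "0 2.5 -3 0 0" --pt "0 4 -3.5 0 0" --pt "0 4 -3.5 0 0"

```text
t: 23.78
tcp_pos: [0.5005, -0.3801, 0.2805]
tool_rot: [0.394, -0.585, 0.589, -0.394]
force: [-0.3, 0.8, 1.1]
finger_gap: -0.002
```

Run:
```python
from h import *
np.set_printoptions(precision=3,suppress=True)
s,M=st();print(s["t"],L(s["tcp_pos"]),s["force"])
t=manip.snapshot("top")[:,:,::-1];cv2.imwrite("pics/top17.png",t)
a=cv2.resize(t[145:215,230:300],None,fx=5.6,fy=5.6,interpolation=cv2.INTER_CUBIC)
t=manip.snapshot("scene")[:,:,::-1];cv2.imwrite("pics/scene17.png",t)
b=cv2.resize(t[105:295,150:320],(351,392),interpolation=cv2.INTER_CUBIC)
cv2.imwrite("pics/17.png",np.hstack([a,b]))
```

```text
23.775 [-0.457 -0.101  0.28 ] [-0.287  0.785  1.066]
```

View pics/17.png

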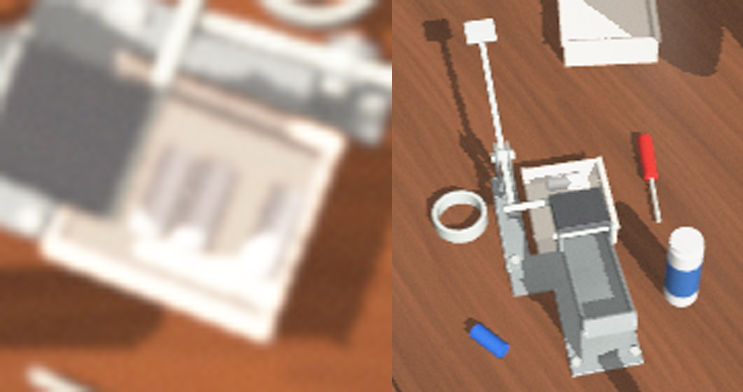

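Run:
```python
import cv2,numpy as np
s0=cv2.imread("pics/scene0.png");s1=cv2.imread("pics/scene17.png");t0=cv2.imread("pics/top0.png");t1=cv2.imread("pics/top17.png")
def g(t,a,b,c,d,w,h):return cv2.resize(t[a:b,c:d],(w,h),interpolation=cv2.INTER_CUBIC)
r1=np.hstack([g(s0,165,235,195,265,300,300),g(s1,165,235,195,265,300,300)])
r2=np.hstack([g(t0,145,215,220,290,300,300),g(t1,145,215,220,290,300,300)])
cv2.imwrite("pics/18.png",np.vstack([r1,r2]))
d=lambda a,b,y0,y1,x0,x1:np.abs(a[y0:y1,x0:x1].astype(int)-b[y0:y1,x0:x1]).mean()
print("pad scene diff",d(s0,s1,112,128,183,203),"flap top",d(t0,t1,150,183,228,255))
```

```text
pad scene diff 2.9375 flap top 9.009352787130565
```

View pics/18.png

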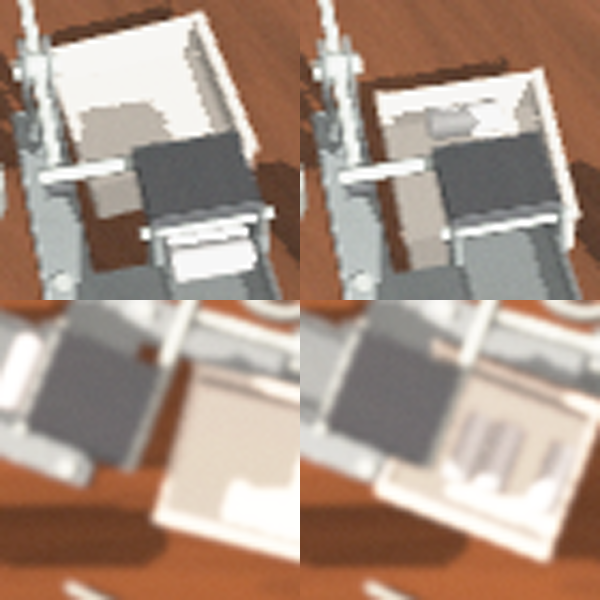

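Run:
```python
import cv2,numpy as np
t=cv2.imread("pics/top17.png")[155:205,240:295]
g=cv2.resize(t,None,fx=11,fy=11,interpolation=cv2.INTER_CUBIC).astype(float)
a=np.clip((g-120)*1.9,0,255).astype(np.uint8)
cv2.imwrite("pics/19.png",a)
```

```text
(no output)
```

View pics/19.png

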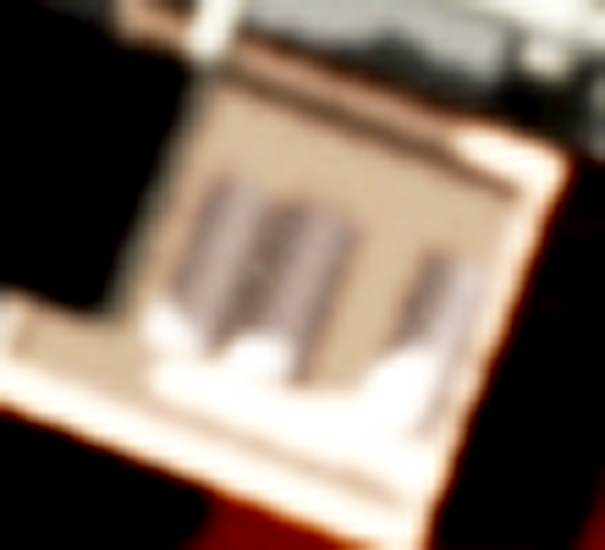

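Run:
```python
import cv2,numpy as np
s=cv2.imread("pics/scene17.png")
cv2.imwrite("pics/20.png",cv2.resize(s[160:235,190:290],(800,600),interpolation=cv2.INTER_CUBIC))
t=cv2.imread("pics/top17.png")
cv2.imwrite("pics/20t.png",cv2.resize(t[60:300,60:480],(800,457),interpolation=cv2.INTER_CUBIC))
```

```text
(no output)
```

View pics/20.png

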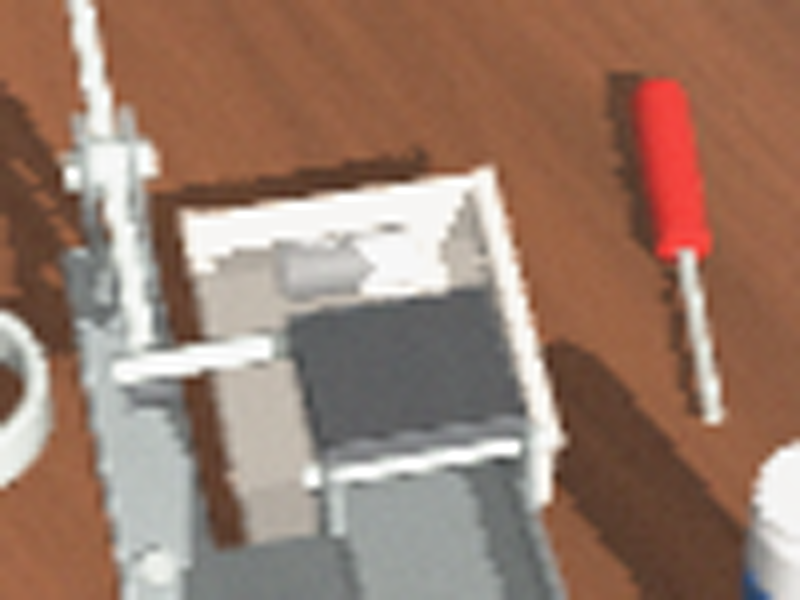

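View pics/20t.png

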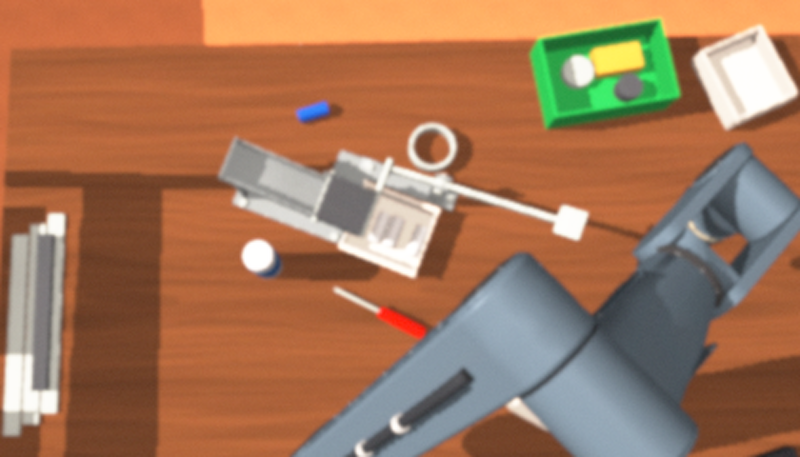

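Run:
```python
from h import *
np.set_printoptions(precision=0,suppress=True)
for nm,x in(("4th",.0145),("4thR",.0145-.013),("A",-.023),("AL",-.010),("back",-.102),("wallfront",.0275)):
    print(nm,[(proj("top",W(x,y,.017))-[239.5,154.5])*11 for y in(-.03,0,.03)])
for x in(0,.003):print("flapedge z.07/.09/.1",[(proj("top",W(x,.03,z))-[239.5,154.5])*11 for z in(.065,.09,.1)])
print("wall top back corners",[(proj("top",W(-.1185,y,.045))-[239.5,154.5])*11 for y in(-.07,.06)])
```

```text
4th [array([142., 153.]), array([110., 235.]), array([ 78., 318.])]
4thR [array([178., 167.]), array([146., 249.]), array([114., 332.])]
A [array([247., 192.]), array([215., 275.]), array([183., 358.])]
AL [array([210., 179.]), array([178., 261.]), array([146., 344.])]
back [array([469., 275.]), array([437., 358.]), array([406., 442.])]
wallfront [array([106., 139.]), array([ 73., 222.]), array([ 41., 305.])]
flapedge z.07/.09/.1 [array([117., 310.]), array([116., 297.]), array([116., 292.])]
flapedge z.07/.09/.1 [array([108., 307.]), array([107., 294.]), array([107., 289.])]
wall top back corners [array([564., 166.]), array([426., 534.])]
```

Run:
```python
from h import *
np.set_printoptions(precision=0,suppress=True)
f=lambda p:(proj("scene",W(*p))-[189.5,159.5])*8
for y in(-.03,-.035,-.04):print(y,[f((x,y,z)) for x,z in((.0145,.004),(.0145,.03),(.0015,.017),(.0275,.017))])
print("A",[f((-.023,-.034,z)) for z in(.004,.017,.03)])
```

```text
-0.03 [array([329., 497.]), array([327., 461.]), array([323., 455.]), array([334., 504.])]
-0.035 [array([317., 498.]), array([316., 463.]), array([311., 457.]), array([322., 505.])]
-0.04 [array([306., 500.]), array([304., 465.]), array([300., 459.]), array([310., 507.])]
A [array([304., 429.]), array([303., 411.]), array([302., 393.])]
```

Run:
```python
from station import manip
s=manip.sense();print(s["t"],s["force"]);print(manip.sign_off())
```

```text
23.875 [ 0.12965727 -0.53972296 -0.30735563]
the job is handed in; nothing more can be done
None
```

I handed the job in at t = 23.9 s. Every check I could make passed, except that only three of the four blanks were actually visible in the tray.

- **Tray:** I pushed it against the front plate with the open fingers. It then measured 11 to 17 mm off the middle line, depending on the camera. I nudged it over from inside and squared it with a second push. It ended at about x = -0.044 m and y = -0.005 m in the chute's frame, nearly square.
- **Lever:** I pressed the pad to its stop (about 22 N, pad height 74 mm) and held it there for about 3 s. I then eased it up over roughly 3 s.
- **Last pictures:** The lever pad and flap look as they did at the start, judged by eye with no joint angle measured. The spray can, ring and screwdriver are in place, and the arm is well clear.
- **Blanks:** Three blanks are seen lying in the tray, and the chute behind the flap is empty. No stray blank shows on the bench.
- **Not confirmed:** The fourth blank could not be seen. A blank against the tray's front wall would be hidden under the flap in both views. I assumed it is there, because nothing should jam in the chute during 3 s fully open.

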